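# Tack-cure a dental bridge: hang the lamp on the rail, hold the bridge in the light box

## Robot

A 7-joint arm with a two-finger parallel gripper is mounted at the origin on the work surface. World frame = base frame: x ahead of the robot, y to its left, z up, the work surface at z = 0. Lengths are in mm, angles in degrees, forces in N, time in s.
With the tool pointing down it reaches from about 425 to 875 mm from the base axis. Payload 8.4 kg.
Tool frame: the origin (TCP) lies midway between the tips of the shut fingers; the grasp point (between the pads) lies 19 mm behind it; z points along the fingers, y is the line along which they close (so a half turn about z gives the same grasp; the last joint's range is limited). The gripper opens to 87 mm and grips with 3 to 60 N. Pads are 19 mm wide; open, the fingers measure 117 mm over their backs; the gripper's body (75 mm by 190 mm) begins 51 mm behind the grasp point.
Start: joints at [62.785, 19.091, 2.286, 83.961, -0.768, 76.965, -3.352], TCP at [238.537, -604.619, 222.546] pointing down, gripper open.
Joint ranges: [-147.57, 147.57], [-21.85, 119.76], [-74.77, 79.35], [14.55, 137.4], [-85.83, 265.84], [4.83, 119.75], [-152.11, 152.11]. Speed limits (degrees/s): [127.2, 127.2, 159.86, 159.86, 180, 180, 180].

## Interface

Orientations are given as [roll, pitch, yaw] about the fixed x, y, z axes, in that order (R = Rz(yaw) Ry(pitch) Rx(roll)).
In Python, from workcell import env gives the robot as it stands.
- The arm moves only by the shell command python3 -m handwheel 'ROWS'. ROWS is a JSON object whose one key "steps" holds a list of rows, each a list of 5 numbers: the finger opening in mm, from 0 to 87, then the shift along the tool's x, y, z in mm, then the turn about the tool's z in degrees. In form: {"steps": [[jaw, dx, dy, dz, twist], ...]}. A call has 1 to 20 rows; each row is the pose to reach, as a shift and turn from the pose commanded when the call began, along the tool's axes at that moment; what a row does not reach only later rows make up. A row lasts 1/12 s, in which the tool goes at most 41.7 mm and 7.16 degrees, less where a joint would pass 70% of its speed; a pose out of reach is approached as far as the arm can. A call with a gripper value outside its range is refused whole. The fingers move at their own pace and stop on an object; the grip force is fixed at half the most. Time passes only in rows, so rows that repeat a pose let the fingers close. It gives the time, the measured TCP pose, the force, the opening and the grip force at its end, in the units of the state.
- env.state(): the state, without advancing time (a new reading comes with each control period).
- env.get_image(name): name is "scene" or "top" or "wrist"; returns a dict with "pixels" (420x560x3 uint8, red, green, blue), "z_map" (420x560 float32, mm along the optical axis (not along the pixel's ray), 0 where there is no reading), "camera_matrix" (3x3 intrinsics, pixels), "world_from_camera" (4x4, takes a point from camera to world coordinates); the wrist camera has in their place "tool_from_camera" (4x4, takes a point from camera to tool coordinates, whose origin is the TCP and whose axes are the flange's). Camera axes: x right, y up, looking along -z (the intrinsics and any distortion apply to the point x, -y, -z); pixel columns grow to the right and rows downward; lengths in mm; the calibration is good to about 2 mm. A picture is of the moment at which its call begins: read the wrist's pose just before it.
- env.finish_job(): hands the job in; it is judged then, once.
The state is a dict: "time_s": time; "joint_pos": joint angles; "qvel": joint speeds; "tau": joint torques, N m; "tool_pos": TCP position; "ee_rot": TCP orientation; "force": force on the tool from outside, world axes, zero at the start; "ft_torque": the same for the moment, N m; "grip_width": finger opening in mm; "finger_force": force on a finger pad.
Only numpy, scipy, OpenCV 4.12 (cv2) and the standard library are available. Lean on these libraries where they do the work, as an engineer would, in place of code of your own. Each camera call takes 0.05 s, during which the arm holds its last target. There are 200 camera calls.

## Task

Hook the curing lamp over the curing box's rail on the open stretch beside the amber hood, lens towards the box, slide it under the hood to the red mark and let go of it there. Then take the orange-handled carrier from the rack and pass it down through the slot in the box's top without forcing it, and finish while still holding it, with the bridge held in the middle of the lamp's beam and not jammed against the slot. Leave the spare carriers and the other loose things where they are.

Things in the scene. Friction and masses are not known exactly. Their poses are not given: they have to be found in the camera images.
- curing_box: Fixed curing box: amber panes, white base and top plate, black-rimmed slot, aluminium rail on its -x side. Origin on the table under the slot's centre; x away from the robot, y along rail and slot, z up. Base 12 mm thick, x -130 to 65 mm, y +-150 mm under the rail, +-75 mm behind. Top plate x +-54, y +-70 mm, top face at 150 mm; behind it to x 104 mm a housing 72 mm high.
- slot (a point): Centre of the slot at the box's top face, 150 mm above the table; axes as the box. Slot 14 (x) by 42 mm (y), 2 mm more than the carrier each way, through an 8 mm plate. A black rim bevelled at 45 degrees widens it to 24 x 52 mm at 5 mm above the top face and guides the carrier in.
- beam (a point): Middle of the lamp's beam inside the box, straight under the slot: 82 mm below the top face, 68 mm above the table; axes as the box. Empty space; the box's floor is 56 mm lower.
- rail_mark (a point): Middle of the rail's top edge at the red line (4 mm wide), 100 mm to -x of the slot, 128 mm above the table; axes as the box. Rail: flat bar 10 mm thick (x), 25 mm high, y +-140 mm; under it only a 10 x 12 mm post at each end (y +-134 mm). 43 mm of free space between rail and front pane.
- hood_edge (a point): Middle of the front edge, top face, of the amber glare hood: a 5 mm pane level with the box's top (underside 145, top 150 mm above the table), y +-50 mm from the mark, its edge 14 mm to +x of the rail's middle plane. It roofs over the lamp's lens leg at the mark, so the lamp can only be slid in from the side. Axes as the box.
- lamp: Loose clip-over curing lamp, about 0.22 kg, standing on its two legs. Origin: centre of its underside, z up. Upside-down U: white lens leg at +x, grey battery leg at -x, 56 mm over both (x), 44 mm long (y), 80 mm high; bridge at 80 to 88 mm. Gap between the legs runs along y: 24 mm wide up to 55 mm, tapering to 14 mm at 62 mm. Blue grip 16 (x) by 26 mm (y) on top, at 88 to 138 mm.
- lamp_seat (a point): Middle of the underside of the lamp's bridge, 80 mm above its feet: this rests on the rail's top edge (feet then 48 mm above the table), the lamp hanging upright by itself. Axes as the lamp.
- lamp_lens (a point): Centre of the lamp's lens on the outer face of its +x leg, 32 mm from its middle (4 mm proud of the leg), 20 mm above its feet. It must face the box. Axes as the lamp.
- carrier: Loose flat bridge carrier, 12 mm thick (x), 40 mm wide (y), 160 mm long (z), same section throughout, about 0.09 kg; orange handle on its upper 70 mm, steel below, a white three-tooth dental bridge in a window near its lower end. Stands upright in one of the rack's three places. Origin: centre of its lower end, z up. Fits the slot either way round.
- bridge (a point): Centre of the dental bridge in the carrier, on its axis, 18 mm above its lower end. Axes as the carrier.
- spare_a: Loose spare carrier, same shape, grey handle, no bridge, in the rack. Leave alone. Origin: centre of its lower end.
- spare_b: Loose spare carrier, same shape, grey handle, no bridge, in the rack. Leave alone. Origin: centre of its lower end.
- rack: Fixed aluminium rack, 70 (x) by 170 mm (y), 70 mm high: base plate 8 mm thick, top plate (underside at 62 mm) with three slots of 17 x 46 mm, 52 mm apart along y. Carriers stand upright on the base plate, tops 168 mm above the table, thin side along x. Origin: centre of its underside. Rack and lamp may change sides of the bench.
- cast: Loose plaster dental cast, 50 x 60 mm, 32 mm high. Leave alone. Origin: centre of its underside.
- bowl: Loose red mixing bowl, 110 mm across, 48 mm high. Leave alone. Origin: centre of its underside.
- jar: Loose jar with a blue cap, 52 mm across, 55 mm high. Leave alone. Origin: centre of its underside.
- dish: Loose small green glass dappen dish, 42 mm across, 28 mm high. Leave alone. Origin: centre of its underside.
There are look-alikes about, which are no part of the job. Leave any turquoise look-alike of the carrier alone.

How it is judged (in metres and radians):
On the way, in this order (a step that is already met when the one before it is completed fails the run):
1. the lamp is hooked over the rail on the open stretch beside the hood, lens towards the box (x of lamp_seat in the frame of rail_mark between -0.006 and 0.006 m and z of lamp_seat in the frame of rail_mark between -0.004 and 0.012 m and x of lamp_lens in the frame of rail_mark above 0.02 m and angle between lamp's own z axis and vertical below 0.12 rad and (y of lamp_seat in the frame of rail_mark above 0.06 m or y of lamp_seat in the frame of rail_mark below -0.06 m)), for 0.2 s.
2. the lamp has been slid to the red mark, hangs upright on the rail and has been let go (x of lamp_seat in the frame of rail_mark between -0.006 and 0.006 m and z of lamp_seat in the frame of rail_mark between -0.004 and 0.004 m and x of lamp_lens in the frame of rail_mark above 0.02 m and angle between lamp's own z axis and vertical below 0.12 rad and contact force between lamp and curing_box above 0.5 N and y of lamp_seat in the frame of rail_mark between -0.008 and 0.008 m and contact force between the fingers and lamp below 0.2 N), for 0.3 s.
3. the carrier has gone through the slot, the bridge at least 30 mm under the top of the box (x of bridge in the frame of slot between -0.006 and 0.006 m and y of bridge in the frame of slot between -0.006 and 0.006 m and z of bridge in the frame of slot below -0.03 m), for 0.1 s.
At the end, for the whole second after the job is handed in: Fingers still grip the carrier (over 1 N), upright within 0.1 rad, still, through the slot, bridge within 10 mm in height and 5 mm sideways of the beam's middle, under 10 N between carrier and box; the lamp hangs by itself on the rail within 8 mm of the red mark, lens to the box (all of step 2 and x of bridge in the frame of beam between -0.005 and 0.005 m and y of bridge in the frame of beam between -0.005 and 0.005 m and z of bridge in the frame of beam between -0.01 and 0.01 m and angle between carrier's own z axis and vertical below 0.1 rad and angle between the x axis of carrier and the x axis of curing_box, either way round below 0.15 rad and contact force between the fingers and carrier above 1 N and contact force between carrier and curing_box below 10 N and linear speed of carrier below 0.02 m/s); the arm keeps its last pose, push and grip.
It fails at once if a spare carrier is shifted by more than 25 mm (distance of any of spare_a, spare_b from where it was at the start of the episode above 0.025 m).
It fails at once if the cast, bowl, jar or glass dish is shifted by more than 25 mm (distance of any of cast, bowl, jar, dish from where it was at the start of the episode above 0.025 m).
It fails at once if the carrier is forced against the curing box with more than 30 N (contact force between carrier and curing_box above 30 N).
It also fails if it takes over 61 s, if anything falls off the work surface, if the arm or the gripper's body presses on something with over 40 N, if the wrist force passes 120 N, or if a joint passes its speed limit or range.

## Working session

There is one attempt and no reset: what is moved stays moved. The work goes in short steps, Python scripts to look and compute and a shell command to move; the robot and the scene stay as the last step left them, time stands still between calls to the robot, and variables do not carry over. Pictures are saved under pics/ and viewed, at most 10 in all, crops included, and the job is handed in when it is done.

```bash
ls; mkdir -p pics
cat > h.py <<'E'
import numpy as np, cv2, json
from workcell import env
def grab(n):
    d=env.get_image(n); np.savez(f'{n}.npz',**{k:np.array(v) for k,v in d.items()}); return d
def load(n): return dict(np.load(f'{n}.npz'))
def pts(d,T=None):
    K=d['camera_matrix'];z=d['z_map'];T=d['world_from_camera'] if T is None else T
    v,u=np.mgrid[:z.shape[0],:z.shape[1]]
    P=np.stack([(u-K[0,2])/K[0,0]*z,-(v-K[1,2])/K[1,1]*z,-z,np.ones_like(z)],-1)
    return (P@T.T)[...,:3]
E
python3 - <<'E'
from h import *
for n in('scene','top'):
    d=grab(n); cv2.imwrite(f'pics/{n}0.png',d['pixels'][...,::-1]); print(n,d.keys(),d['world_from_camera'].round(3).tolist(),d['camera_matrix'].round(1).tolist())
print(env.state())
E
```

```text
pics
scene dict_keys(['pixels', 'z_map', 'camera_matrix', 'world_from_camera']) [[0.605, -0.453, 0.655, 1304.936], [0.796, 0.343, -0.498, -487.127], [0.001, 0.823, 0.568, 732.142], [0.0, 0.0, 0.0, 1.0]] [[459.1, 0.0, 277.5], [0.0, 459.1, 204.4], [0.0, 0.0, 1.0]]
top dict_keys(['pixels', 'z_map', 'camera_matrix', 'world_from_camera']) [[-0.002, 0.999, -0.052, 508.638], [-1.0, -0.002, 0.003, 52.539], [0.003, 0.052, 0.999, 1456.877], [0.0, 0.0, 0.0, 1.0]] [[443.0, 0.0, 279.9], [0.0, 443.0, 208.4], [0.0, 0.0, 1.0]]
{'time_s': 0.1, 'joint_pos': array([62.78430428, 19.12606994,  2.2852092 , 84.00517656, -0.76932339,
       76.96575971, -3.35140005]), 'qvel': array([ 0.02402322, -0.1612771 ,  0.11437692, -0.0989334 ,  0.15071514,
       -0.01051759, -0.06629011]), 'tau': array([ 2.83670342e-03, -6.57821417e+01,  1.33954436e+00, -4.04706359e+01,
       -5.95753617e-02,  4.10824071e-02, -7.20849130e-06]), 'tool_pos': array([ 238.38798852, -604.25621959,  221.77382873]), 'ee_rot': array([-1.79918340e+02,  4.09484114e-03,  2.15305234e+01]), 'force': array([-0.46607136,  0.06084721,  0.33677721]), 'ft_torque': array([0.0080829 , 0.02629548, 0.03525542]), 'finger_force': 0.0, 'grip_width': 87.07017111048272}
```

View pics/scene0.png

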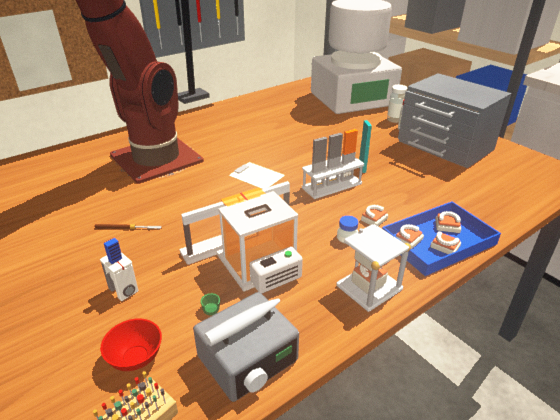

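View pics/top0.png

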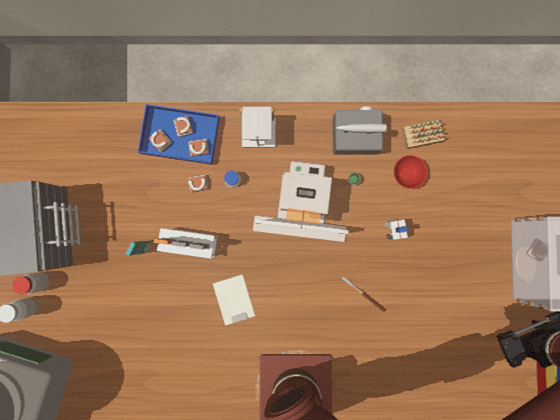

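The scene view shows the box in the middle (slot ~258,211). The lamp stands at (120,275) with a blue grip, and the rack is at (335,170) with the orange carrier at its far end beside a turquoise look-alike. In the top view the slot is at (305,193), the rail runs (255,222)-(346,237), the lamp is at (399,230) and the orange handle at (162,242).

Run:
```python
from h import *
def rect(p):
    c,s,a=cv2.minAreaRect(p[:,:2].astype(np.float32)); return np.round(c,1),np.round(s,1),round(a,2)
for n in('top','scene'):
    d=load(n);P=pts(d);hsv=cv2.cvtColor(d['pixels'],cv2.COLOR_RGB2HSV);H,S,V=[hsv[...,i].astype(int) for i in range(3)]
    x,y,z=P[...,0],P[...,1],P[...,2]
    print(n)
    def reg(name,m,stat=1):
        q=P[m]
        if len(q)<5: print(name,len(q));return
        print(name,len(q),rect(q),'z',np.percentile(q[:,2],[5,50,95]).round(1),'mean',q.mean(0).round(1))
    bx=(abs(y-0)<250)&(x>400)&(x<750)
    reg('plate',bx&(abs(z-150)<4)&(S<60)&(V>100))
    reg('slot',bx&(z>60)&(z<160)&(V<70)&(y<60)&(y>-60)&(x>500)&(x<600))
    reg('rail',bx&(abs(z-128)<5)&(S<60)&(x<540))
    blue=(H>100)&(H<125)&(S>130)
    reg('lampgrip',blue&(x>400)&(x<560)&(y<-150)&(y>-330))
    reg('griptop',blue&(x>400)&(x<560)&(y<-150)&(y>-330)&(z>132))
    L=(x>380)&(x<560)&(y<-150)&(y>-330)
    reg('bridge',L&(abs(z-88)<4)&~blue)
    R=(x>380)&(x<520)&(y>170)&(y<420)
    reg('orange',R&(H>4)&(H<16)&(S>190)&(z>100)); 
    reg('orangetop',R&(H>4)&(H<16)&(S>190)&(z>160))
    reg('alltop',R&(z>162)&(z<176)&~((H>80)&(H<100)&(S>100)))
    reg('spares',R&(z>160)&(z<174)&(S<80))
    reg('racktop',R&(abs(z-70)<4)&(S<80))
    reg('turq',R&(H>80)&(H<100)&(S>100))
    s=6
    def crop(a,b,c,e): return cv2.resize(d['pixels'][b:e,a:c,::-1],None,fx=s,fy=s,interpolation=cv2.INTER_CUBIC)
    if n=='top': A=np.vstack([crop(125,220,225,265),crop(360,205,460,250)])
    else: A=np.vstack([crop(290,120,390,200)[:,:600],]) 
    if n=='top': cv2.imwrite('pics/c.png',A)
```

```text
top
plate 1318 (array([618.7, -25.6]), array([140.3, 117.6]), 83.55) z [146.9 150.4 153.4] mean [623.8 -26.7 150.3]
slot 0
rail 273 (array([523.4, -14.7]), array([277.6,  10.3]), 82.97) z [125.  128.1 131.8] mean [523.1 -17.4 128.2]
lampgrip 32 (array([ 515.5, -315.5]), array([11.1, 24. ]), 11.54) z [134.  138.  141.4] mean [ 515.2 -315.8  137.8]
griptop 31 (array([ 515.5, -315.5]), array([11.1, 24. ]), 11.54) z [134.6 138.  141.4] mean [ 515.3 -315.8  138. ]
bridge 145 (array([ 513.9, -313.4]), array([55.7, 40.1]), 7.78) z [85.  88.3 91.7] mean [ 515.3 -310.    88.4]
orange 0
orangetop 0
alltop 175 (array([473.3, 344.4]), array([142.1,  12.3]), 81.77) z [163.9 168.2 173. ] mean [473.4 344.6 168.4]
spares 122 (array([471.9, 335. ]), array([123.4,  12.2]), 81.75) z [162.7 168.1 172.2] mean [469.9 321.3 168. ]
racktop 700 (array([472.8, 342.1]), array([163.2,  70. ]), 81.75) z [66.8 70.5 73.4] mean [473.5 336.4  70.4]
turq 0
scene
plate 1747 (array([627.4, -26.9]), array([142.4, 113.7]), 82.94) z [147.6 149.7 151.6] mean [632.4 -30.6 149.7]
slot 0
rail 209 (array([528.8, -18.1]), array
[... 272 characters left out ...]
mean [ 521.5 -318.9  137. ]
bridge 180 (array([ 524.7, -240.4]), array([179.5,  55.6]), 87.08) z [84.8 87.8 90.4] mean [ 532.8 -301.8   87.7]
orange 277 (array([489.9, 393.1]), array([43.3, 17.1]), 66.39) z [104.4 135.  164.7] mean [488.8 391.5 134.8]
orangetop 34 (array([486.4, 394.5]), array([43.6, 14.7]), 80.65) z [160.7 164.  167. ] mean [488.7 390.6 163.9]
alltop 148 (array([478.3, 344.3]), array([145.3,  17.3]), 82.21) z [162.5 166.4 168.5] mean [479.6 342.1 166.1]
spares 109 (array([475.7, 317.9]), array([91.9, 18.4]), 82.4) z [160.9 165.6 168.7] mean [476.6 315.4 165.2]
racktop 471 (array([476. , 339.5]), array([167.7,  77.1]), 83.1) z [66.7 69.5 72.2] mean [488.6 326.4  69.5]
turq 0
```

View pics/c.png

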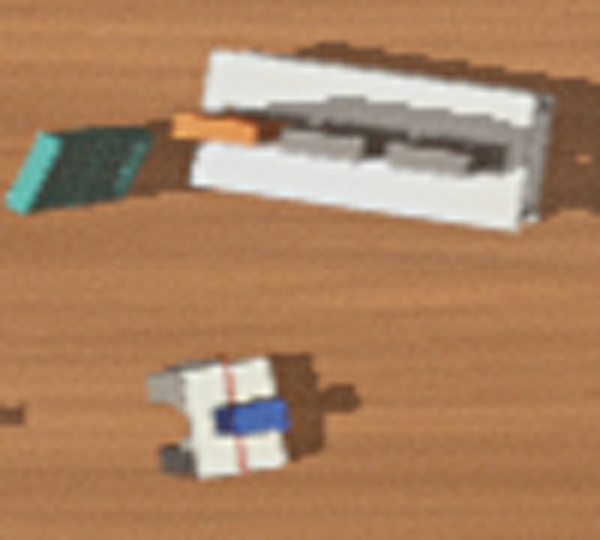

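```bash
cat >> h.py <<'E'
from scipy.spatial.transform import Rotation as Ro
def tool():
    s=env.state(); R=Ro.from_euler('xyz',s['ee_rot'],degrees=True).as_matrix(); return np.array(s['tool_pos']),R,s
def to(x,y,z,yaw):
    p,R,s=tool(); d=R.T@(np.array([x,y,z])-p); tw=(-(yaw-s['ee_rot'][2])+180)%360-180
    print('at',p.round(1),s['ee_rot'].round(2),'F',np.round(s['force'],1),'w',round(s['grip_width'],1),'shift',d.round(1),'twist',round(tw,1))
def wrist():
    p,R,s=tool(); d=grab('wrist'); T=np.eye(4);T[:3,:3]=R;T[:3,3]=p
    W=T@d['tool_from_camera']; np.save('W.npy',W); return d,W,pts(d,W)
def rect(p):
    c,s,a=cv2.minAreaRect(p[:,:2].astype(np.float32)); return np.round(c,1),np.round(s,1),round(a,2)
E
python3 - <<'E'
from h import *
to(500,-315,300,7.5)
d=env.get_image('wrist');print(d['tool_from_camera'].round(2),d['camera_matrix'][0,0])
E
```

```text
at [ 238.4 -604.3  221.8] [-179.92    0.     21.53] F [-0.5  0.1  0.3] w 87.1 shift [ 349.5 -173.2  -78. ] twist 14.0
[[  -0.      0.97    0.25   69.44]
 [   1.     -0.      0.      0.48]
 [   0.      0.25   -0.97 -160.54]
 [   0.      0.      0.      1.  ]] 290.5129763124523
```

```bash
python3 -m handwheel '{"steps":[[87,35,-17,-40,2],[87,70,-35,-78,4],[87,105,-52,-78,6],[87,140,-69,-78,8],[87,175,-87,-78,10],[87,210,-104,-78,12],[87,245,-121,-78,14],[87,280,-139,-78,14],[87,315,-156,-78,14],[87,349,-173,-78,14],[87,349,-173,-78,14],[87,349,-173,-78,14]]}'
python3 - <<'E'
from h import *
d,W,P=wrist(); cv2.imwrite('pics/w1.png',d['pixels'][...,::-1])
hsv=cv2.cvtColor(d['pixels'],cv2.COLOR_RGB2HSV);H,S,V=[hsv[...,i].astype(int) for i in range(3)]
x,y,z=P[...,0],P[...,1],P[...,2]; b=(H>100)&(H<125)&(S>120)&(V>60)
for n,m in(('griptop',b&(abs(z-138)<4)),('bridge',(abs(z-88)<4)&(S<70)&(abs(x-515)<60)&(abs(y+315)<60))):
    q=P[m];print(n,len(q),rect(q),q.mean(0).round(1))
E
```

```text
time_s: 1.15
tool_pos: [501.5, -312.7, 300.1]
ee_rot: [-179.9, 0.0, 7.9]
force: [-1.1, -1.4, 0.6]
grip_width: 86.9
finger_force: 0.0
griptop 260 (array([ 517.9, -318.7]), array([13.9, 22.6]), 8.03) [ 518.1 -319.2  136.3]
bridge 944 (array([ 518. , -318.1]), array([55.4, 42.4]), 8.96) [ 521.2 -317.6   86.3]
```

View pics/w1.png

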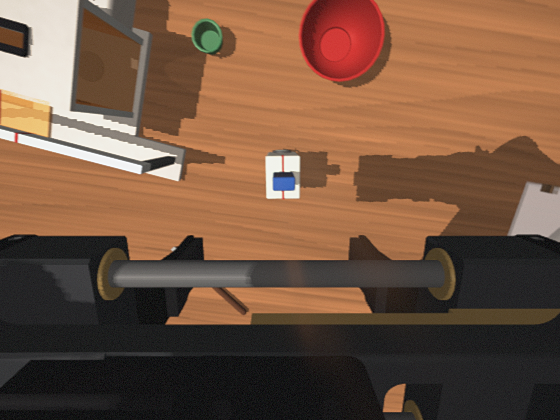

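Wrist view: the lamp is at (284,180), its lens stub towards the image top (+x, box side), and the red mark on the rail is at (16,140).

Run:
```python
from h import *
to(518,-318.5,110,8.5)
d=load('wrist');W=np.load('W.npy');P=pts(d,W);hsv=cv2.cvtColor(d['pixels'],cv2.COLOR_RGB2HSV);H,S,V=[hsv[...,i].astype(int) for i in range(3)]
z=P[...,2];m=(abs(z-126.5)<4)&(S<60)&(P[...,1]>-200)&(P[...,0]<560)
q=P[m];print('rail',len(q),rect(q))
r=((H<8)|(H>172))&(S>120)&(abs(z-126.5)<6)&(P[...,1]>-200); print('mark',r.sum(),P[r].mean(0) if r.sum() else 0)
```

```text
at [ 499.9 -315.   300.2] [-1.7998e+02  4.0000e-02  7.6400e+00] F [-0.5 -1.6  0.6] w 87.0 shift [ 17.6   5.9 190.1] twist -0.9
rail 1332 (array([519.6, -75.3]), array([159.8,  10.6]), 82.98)
mark 22 [527.06206214 -16.13068831 126.84060286]
```

```bash
cat > m.py <<'E'
from h import *
d,W,P=wrist()
hsv=cv2.cvtColor(d['pixels'],cv2.COLOR_RGB2HSV);H,S,V=[hsv[...,i].astype(int) for i in range(3)]
x,y,z=P[...,0],P[...,1],P[...,2]; b=(H>100)&(H<125)&(S>120)&(V>60)
m=(abs(z-126.5)<4)&(S<60)&(y>-200)&(x<560)
r=((H<8)|(H>172))&(S>120)&(abs(z-126.5)<6)&(y>-200)
for n,m in(('griptop',b&(abs(z-138)<4)),('bridge',(abs(z-88)<4)&(S<70)&(abs(x-515)<60)&(abs(y+315)<60)),('rail',m),('mark',r)):
    q=P[m]
    if len(q)>5: print(n,len(q),rect(q),q.mean(0).round(1))
E
python3 m.py; python3 -c "
from h import *
to(518,-318.5,110,8.5)"
```

```text
griptop 273 (array([ 517.7, -318.7]), array([14.9, 22.8]), 8.49) [ 518.2 -318.6  136.2]
bridge 949 (array([ 517.6, -317.9]), array([56. , 42.4]), 8.72) [ 520.6 -317.4   86.3]
rail 1306 (array([519.1, -77.6]), array([154.6,  10.6]), 83.04) [519.3 -78.8 126.2]
mark 30 (array([526.6, -15.7]), array([ 3.8, 10.8]), 83.66) [526.6 -15.8 126.7]
at [ 499.1 -316.4  300.3] [1.7999e+02 5.0000e-02 7.5000e+00] F [ 0.   0.4 -1. ] w 86.7 shift [ 18.6   4.6 190.2] twist -1.0
```

```bash
python3 -m handwheel '{"steps":[[87,19,4.5,35,-1],[87,19,4.5,70,-1],[87,19,4.5,105,-1],[87,19,4.5,135,-1],[87,19,4.5,160,-1],[87,19,4.5,180,-1],[87,19,4.5,190,-1],[87,19,4.5,190,-1],[87,19,4.5,190,-1],[20,19,4.5,190,-1],[15,19,4.5,190,-1],[15,19,4.5,190,-1],[15,19,4.5,190,-1],[15,19,4.5,190,-1],[15,19,4.5,190,-1]]}'; python3 -c "
from h import *
to(518,-318.5,260,8.5)"
```

```text
time_s: 2.5
tool_pos: [519.2, -317.6, 110.8]
ee_rot: [180.0, -0.0, 8.5]
force: [0.3, 0.0, 0.7]
grip_width: 54.8
finger_force: 0.0
at [ 519.2 -317.6  110.8] [ 1.7999e+02 -2.0000e-02  8.5400e+00] F [0.3 0.  0.7] w 54.8 shift [  -1.3    0.8 -149.2] twist 0.0
```

```bash
python3 -m handwheel '{"steps":[[15,0,0,0,0],[15,0,0,0,0],[15,0,0,0,0],[15,0,0,0,0],[15,0,0,0,0],[15,0,0,0,0],[15,0,0,0,0],[15,0,0,0,0],[15,0,0,-10,0],[15,0,0,-35,0],[15,0,0,-65,0],[15,0,0,-95,0],[15,0,0,-130,0],[15,0,0,-165,0],[15,0,0,-165,0],[15,0,0,-165,0]]}'; python3 -c "
from h import *
to(515.4,-107,275,-7)"
```

```text
time_s: 3.83
tool_pos: [520.0, -318.0, 278.5]
ee_rot: [179.8, -0.2, 8.5]
force: [0.5, -0.2, -2.6]
grip_width: 25.7
finger_force: 30.0
at [ 520.  -318.   278.5] [179.84  -0.21   8.53] F [ 0.5 -0.2 -2.6] w 25.7 shift [  26.7 -209.3    3. ] twist 15.5
```

```bash
python3 -m handwheel '{"steps":[[15,4,-30,0,2],[15,8,-60,0,5],[15,12,-90,0,8],[15,16,-120,0,10],[15,19,-150,0,13],[15,22,-175,0,15.5],[15,25,-195,0,15.5],[15,28,-209,0,15.5],[15,28,-209,0,15.5],[15,28,-209,0,15.5],[15,28,-209,0,15.5]]}'
python3 - <<'E'
import m
from h import *
P=m.P;H,S,V=m.H,m.S,m.V; z=P[...,2]
p,R,s=tool(); loc=(P-p)@R   # tool coordinates
q=loc[(loc[...,2]>38-40)&(loc[...,2]<40)&m.b]; print('grip tool',len(q), q.mean(0).round(1) if len(q) else '')
b=(S<70)&(abs(loc[...,2]-24)<5)&(abs(loc[...,0])<60)&(abs(loc[...,1])<40)
q=loc[b];print('bridge tool',len(q),rect(q))
cv2.imwrite('pics/w2.png',m.d['pixels'][...,::-1])
to(516.6,-107,275,-7)
E
```

```text
time_s: 4.75
tool_pos: [515.2, -107.7, 274.7]
ee_rot: [180.0, 0.1, -7.0]
force: [-0.6, -1.0, -1.3]
grip_width: 25.8
finger_force: 30.0
rail 1793 (array([527.2, -14.7]), array([279.9,  10. ]), 83.06) [530.7  12.7 126.3]
mark 32 (array([526.9, -15. ]), array([ 3.6, 10.4]), 78.71) [527.3 -15.2 126.5]
grip tool 222 [ 6.2 -5.1  9. ]
bridge tool 2056 (array([12.1, -0.1]), array([43.3, 29.3]), 89.17)
at [ 515.3 -108.   274.9] [ 1.7999e+02  7.0000e-02 -7.0600e+00] F [ 1.3  0.7 -1.7] w 25.4 shift [ 1.1 -1.1 -0.1] twist -0.1
```

View pics/w2.png

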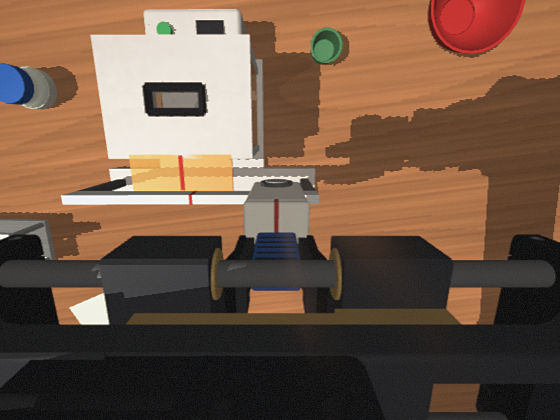

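Wrist view: the lamp hangs straight in the fingers (277,200), and the whole rail is visible with its red mark at (191,198). The slot is at (175,98).

```bash
python3 -m handwheel '{"steps":[[15,1.7,-1.2,0,0],[15,1.7,-1.2,20,0],[15,1.7,-1.2,40,0],[15,1.7,-1.2,60,0],[15,1.7,-1.2,80,0],[15,1.7,-1.2,95,0],[15,1.7,-1.2,105,0],[15,1.7,-1.2,110,0],[15,1.7,-1.2,113,0],[15,1.7,-1.2,113,0],[15,1.7,-1.2,113,0]]}'
python3 - <<'E'
from h import *
to(517,-106.7,158.8,-7)
# slot from previous view
d=load('wrist');W=np.load('W.npy');P=pts(d,W);hsv=cv2.cvtColor(d['pixels'],cv2.COLOR_RGB2HSV);V=hsv[...,2]
r=np.zeros(V.shape,np.uint8);r[70:125,130:222]=1
m=(V<70)&(r>0)
c,_=cv2.findContours(m.astype(np.uint8),cv2.RETR_EXTERNAL,cv2.CHAIN_APPROX_NONE);c=max(c,key=cv2.contourArea)[:,0]
q=P[c[:,1],c[:,0]];K=d['camera_matrix']
ray=np.stack([(c[:,0]-K[0,2])/K[0,0],-(c[:,1]-K[1,2])/K[1,1],-np.ones(len(c))],-1)@W[:3,:3].T
for zz in(150,155):
    t=(zz-1.7-W[2,3])/ray[:,2];X=W[:3,3]+ray*t[:,None];print(zz,rect(X))
E
```

```text
time_s: 5.72
tool_pos: [518.1, -105.9, 163.4]
ee_rot: [180.0, -0.1, -7.0]
force: [0.2, -0.5, -1.6]
grip_width: 25.4
finger_force: 30.0
at [ 518.1 -105.9  163.4] [ 1.80e+02 -6.00e-02 -6.98e+00] F [ 0.2 -0.5 -1.6] w 25.4 shift [-1.   0.9  4.6] twist 0.0
150 (array([626.2, -26.8]), array([56.9, 27.9]), 82.98)
155 (array([625.5, -28.4]), array([55.9, 27.4]), 82.98)
```

```bash
python3 -m handwheel '{"steps":[[15,-1,0.5,1,0],[15,-1,0.5,2,0],[15,-1,0.5,3,0],[15,-1,0.5,4,0],[15,-1,0.5,4.5,0],[15,-1,0.5,4.5,0],[15,-1,0.5,4.5,0]]}'; python3 -c "
from h import *
to(528.2,-15.3,158.8,-7)"
```

```text
time_s: 6.3
tool_pos: [516.7, -106.2, 158.4]
ee_rot: [180.0, -0.0, -7.0]
force: [-0.2, -0.2, 2.7]
grip_width: 25.6
finger_force: 30.0
at [ 516.7 -106.2  158.4] [ 1.80e+02 -2.00e-02 -6.97e+00] F [-0.2 -0.2  2.7] w 25.6 shift [  0.3 -91.6  -0.4] twist 0.0
```

```bash
python3 -m handwheel '{"steps":[[15,0,-3,-0.3,0],[15,0,-10,-0.3,0],[15,0,-18,-0.3,0],[15,0,-26,-0.3,0],[15,0,-34,-0.3,0],[15,0,-42,-0.3,0],[15,0,-50,-0.3,0],[15,0,-58,-0.3,0],[15,0,-66,-0.3,0],[15,0,-74,-0.3,0],[15,0,-80,-0.3,0],[15,0,-86,-0.3,0],[15,0,-90,-0.3,0],[15,0,-91.5,-0.3,0],[15,0,-91.5,-0.3,0],[15,0,-91.5,-0.3,0],[15,0,-91.5,-0.3,0]]}'
python3 - <<'E'
from h import *
to(528.2,-15.3,158.8,-7)
d,W,P=wrist();cv2.imwrite('pics/w3.png',d['pixels'][...,::-1])
E
```

```text
time_s: 7.72
tool_pos: [527.8, -14.7, 158.4]
ee_rot: [-179.9, -0.0, -7.0]
force: [1.0, 1.8, 2.4]
grip_width: 25.7
finger_force: 30.0
at [527.8 -14.7 158.4] [-179.94   -0.     -6.96] F [1.  1.8 2.4] w 25.7 shift [ 0.5  0.5 -0.4] twist 0.0
```

View pics/w3.png

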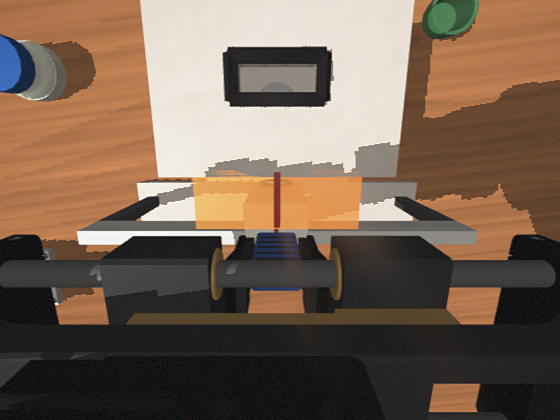

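The lamp's leg sits under the amber hood, centred on the red line (column 277); the slot is at (277,76). Releasing.

```bash
python3 -m handwheel '{"steps":[[87,0,0,-0.3,0],[87,0,0,-0.3,0],[87,0,0,-0.3,0],[87,0,0,-0.3,0],[87,0,0,-0.3,0],[87,0,0,-0.3,0],[87,0,0,-0.3,0],[87,0,0,-0.3,0],[87,0,0,-20,0],[87,0,0,-50,0],[87,0,0,-85,0],[87,0,0,-120,0],[87,0,0,-120,0],[87,0,0,-120,0]]}'
cat > sl.py <<'E'
from h import *
d,W,P=wrist();hsv=cv2.cvtColor(d['pixels'],cv2.COLOR_RGB2HSV);H,S,V=[hsv[...,i].astype(int) for i in range(3)];K=d['camera_matrix']
def proj(m,zz):
    c,_=cv2.findContours(m.astype(np.uint8),cv2.RETR_EXTERNAL,cv2.CHAIN_APPROX_NONE);c=max(c,key=cv2.contourArea)[:,0]
    ray=np.stack([(c[:,0]-K[0,2])/K[0,0],-(c[:,1]-K[1,2])/K[1,1],-np.ones(len(c))],-1)@W[:3,:3].T
    t=(zz-W[2,3])/ray[:,2];return rect(W[:3,3]+ray*t[:,None]),c.min(0),c.max(0)
x,y,z=P[...,0],P[...,1],P[...,2]
near=(np.hypot(x-626,y+27)<45)&(z>80)&(z<170)
print('rim',proj(near&(V<70),148.5),proj(near&(V<70),153.5))
b=(H>100)&(H<125)&(S>120)&(V>60)
q=P[b&(abs(z-186)<8)&(abs(x-527)<30)]; print('lampgrip',len(q),rect(q) if len(q) else '',q.mean(0) if len(q) else '')
r=((H<8)|(H>172))&(S>120)&(abs(x-540)<40)&(abs(y+15)<40);print('marks',P[r].mean(0).round(1) if r.sum() else '')
E
python3 sl.py; python3 -c "
from h import *
to(470,389,300,82)"
```

```text
time_s: 8.93
tool_pos: [528.8, -15.2, 280.5]
ee_rot: [-180.0, -0.2, -7.0]
force: [-0.5, -0.1, -0.2]
grip_width: 86.8
finger_force: 0.0
rim ((array([625.7, -27.6]), array([56.4, 27.9]), 83.02), array([247,  88], dtype=int32), array([306, 119], dtype=int32)) ((array([625.2, -27.6]), array([55.4, 27.4]), 83.02), array([247,  88], dtype=int32), array([306, 119], dtype=int32))
lampgrip 312 (array([527.3, -12.6]), array([18.6, 15.1]), 81.78) [527.18810888 -11.72156106 184.19255306]
marks [554.1 -17.7 175. ]
at [527.9 -15.3 278.7] [ 1.80e+02 -6.00e-02 -6.97e+00] F [ 0.1  0.8 -0.2] w 86.7 shift [-106.5 -394.3  -21.4] twist -89.0
```

```bash
python3 -m handwheel '{"steps":[[87,-8,-30,-20,-7],[87,-16,-60,-41,-14],[87,-24,-90,-51,-21],[87,-32,-120,-51,-28],[87,-40,-150,-51,-35],[87,-48,-180,-51,-42],[87,-56,-210,-51,-49],[87,-64,-240,-51,-56],[87,-72,-270,-51,-63],[87,-80,-300,-51,-70],[87,-88,-330,-51,-77],[87,-94,-360,-51,-84],[87,-97,-381,-51,-89],[87,-97,-381,-51,-89],[87,-97,-381,-51,-89],[87,-97,-381,-51,-89],[87,-97,-381,-51,-89]]}'
python3 - <<'E'
from h import *
d,W,P=wrist();cv2.imwrite('pics/w4.png',d['pixels'][...,::-1])
hsv=cv2.cvtColor(d['pixels'],cv2.COLOR_RGB2HSV);H,S,V=[hsv[...,i].astype(int) for i in range(3)]
z=P[...,2]; near=(abs(P[...,0]-480)<120)&(abs(P[...,1]-370)<150)
for n,m in(('or',(H>3)&(H<20)&(S>180)&(abs(z-166.5)<4)),('spare',(S<90)&(abs(z-166.5)<4)),('rack',(S<90)&(abs(z-68.5)<4)),('turq',(H>78)&(H<100)&(S>100)&(z>100))):
    q=P[m&near]
    if len(q)>5: print(n,len(q),rect(q),q.mean(0).round(1),q[:,2].max())
to(480,396,121,81.75)
E
```

```text
time_s: 10.4
tool_pos: [478.2, 373.2, 328.8]
ee_rot: [-180.0, 0.1, 81.9]
force: [-0.3, 0.5, 0.4]
grip_width: 87.4
finger_force: 0.0
spare 471 (array([473.5, 330. ]), array([68.5, 10.8]), 81.94) [473.9 332.7 166.2] 168.99585384695393
rack 4091 (array([477.4, 371.3]), array([227.7,  81.8]), 85.99) [476.3 350.1  68.3] 71.74605014544193
turq 563 (array([447.2, 435.9]), array([115.3,  64.9]), 58.78) [462.5 482.  158.2] 489.21080831604803
at [478.2 373.2 329.1] [1.7999e+02 5.0000e-02 8.1870e+01] F [-0.4  0.6 -0.5] w 87.1 shift [ 23.   -1.5 208. ] twist 0.1
```

View pics/w4.png

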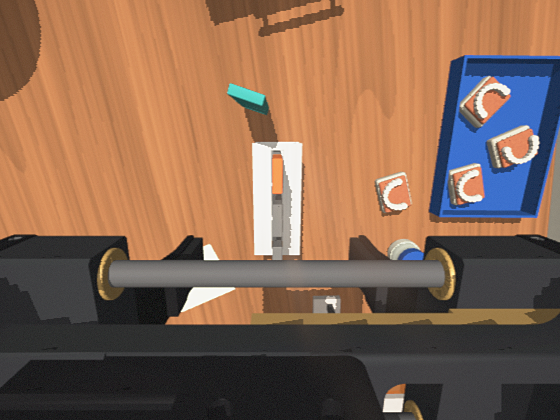

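Wrist view: the orange handle is at (277,173) in the end place of the rack, the grey spares at (277,205)+, and the turquoise look-alike stands clear at (248,97).

Run:
```python
from h import *
d=load('wrist');W=np.load('W.npy');P=pts(d,W);hsv=cv2.cvtColor(d['pixels'],cv2.COLOR_RGB2HSV)
r=np.zeros(hsv.shape[:2],bool);r[145:205,268:288]=1
q=hsv[173,277];print(q,P[173,277])
m=r&(hsv[...,1]>150)&(P[...,2]>161);X=P[m];print(m.sum(),rect(X),X.mean(0).round(1),np.where(m)[0].min(),np.where(m)[0].max(),np.where(m)[1].min(),np.where(m)[1].max())
r2=np.zeros_like(r);r2[180:240,268:288]=1
X=P[r2&(hsv[...,1]<90)&(P[...,2]>161)];print('sp',rect(X))
```

```text
[ 14 162 246] [483.87051079 398.88513754 167.10767828]
333 (array([485.6, 408.5]), array([66. , 10.3]), 80.0) [483.4 396.  167.3] 158 193 272 282
sp (array([480.9, 383.1]), array([117.9,  10.6]), 82.12)
```

```bash
python3 -c "
from h import *
to(483.4,396,121,81.9)"
```

```text
at [478.2 373.2 329.1] [1.7999e+02 5.0000e-02 8.1870e+01] F [-0.4  0.6 -0.5] w 87.1 shift [ 23.5   1.9 208. ] twist -0.0
```

```bash
python3 -m handwheel '{"steps":[[87,12,1,20,0],[87,23.5,2,50,0],[87,23.5,2,85,0],[87,23.5,2,120,0],[87,23.5,2,150,0],[60,23.5,2,175,0],[60,23.5,2,195,0],[50,23.5,2,205,0],[50,23.5,2,208,0],[50,23.5,2,208,0],[40,23.5,2,208,0],[40,23.5,2,208,0]]}'; python3 -m handwheel '{"steps":[[5,0,0,0,0],[5,0,0,0,0],[5,0,0,0,0],[5,0,0,0,0],[5,0,0,0,0],[5,0,0,0,0],[5,0,0,0,0],[5,0,0,0,0],[5,0,0,0,0]]}';python3 -c "
from h import *
to(483.4,396,121,81.9)"
```

```text
time_s: 11.45
tool_pos: [483.6, 398.2, 123.0]
ee_rot: [179.9, -0.1, 82.0]
force: [-0.1, 0.6, 0.3]
grip_width: 48.3
finger_force: 0.0
time_s: 12.2
tool_pos: [482.9, 397.7, 121.5]
ee_rot: [180.0, -0.0, 82.0]
force: [0.3, -0.7, 0.8]
grip_width: 12.0
finger_force: 30.0
at [482.9 397.7 121.5] [ 1.7999e+02 -1.0000e-02  8.2030e+01] F [ 0.3 -0.7  0.8] w 12.0 shift [-1.7  0.7  0.5] twist 0.1
```

```bash
python3 -m handwheel '{"steps":[[5,0,0,-5,0],[5,0,0,-20,0],[5,0,0,-40,0],[5,0,0,-60,0],[5,0,0,-85,0],[5,0,0,-120,0],[5,0,0,-155,0],[5,0,0,-195,0],[5,0,0,-195,0],[5,0,0,-195,0],[5,0,0,-195,0]]}'
python3 - <<'E'
from h import *
d,W,P=wrist();cv2.imwrite('pics/w5.png',d['pixels'][200:300,220:340,::-1].repeat(4,0).repeat(4,1))
p,R,s=tool();L=(P-p)@R
hsv=cv2.cvtColor(d['pixels'],cv2.COLOR_RGB2HSV)
m=(hsv[...,0]>3)&(hsv[...,0]<22)&(hsv[...,1]>140)&(abs(L[...,0])<60)&(abs(L[...,1])<15)&(L[...,2]<30)&(L[...,2]>-80)
X=L[m];print(len(X),rect(X),np.percentile(X,[2,50,98],axis=0).round(1))
f=X[X[:,2]>-25];print('front x', np.median(f[:,0]) if len(f) else '')
to(625.8,-27.5,320,83)
E
```

```text
time_s: 13.12
tool_pos: [482.7, 397.5, 315.9]
ee_rot: [-180.0, 0.0, 82.0]
force: [0.7, -0.7, -1.5]
grip_width: 11.7
finger_force: 30.0
1648 (array([13.8, -2.5]), array([47.4, 22.6]), 6.13) [[ -8.7  -5.1 -46.8]
 [ 17.7   0.7 -43. ]
 [ 18.4   6.2  15.9]]
front x 18.10497537200877
at [482.6 397.1 315.1] [-1.7993e+02  9.0000e-02  8.2030e+01] F [ 0.4 -0.8 -2.3] w 11.7 shift [-400.7  200.7   -4.5] twist -1.0
```

View pics/w5.png

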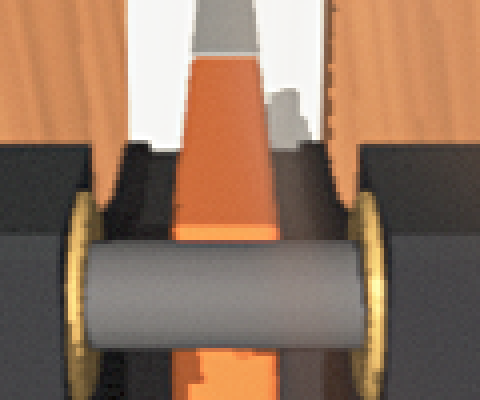

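The carrier is held squarely between the pads, its front face at the crop's centre (226,140).

```bash
python3 - <<'E'
from h import *
to(626.0,-25.7,320,83)
d=load('wrist');W=np.load('W.npy');p,R,s=tool();L=(pts(d,W)-p)@R
m=(abs(L[...,1])<4)&(L[...,0]>12)&(L[...,0]<26)&(L[...,2]>-30)&(L[...,2]<110)
X=L[m];print(len(X),np.polyfit(X[:,2],X[:,0],1))
E
python3 -m handwheel '{"steps":[[5,-20,10,-5,0],[5,-50,25,-5,0],[5,-82,41,-5,-0.3],[5,-114,57,-5,-0.6],[5,-146,73,-5,-1],[5,-178,89,-5,-1],[5,-210,105,-5,-1],[5,-242,121,-5,-1],[5,-274,137,-5,-1],[5,-306,153,-5,-1],[5,-338,169,-5,-1],[5,-365,183,-5,-1],[5,-385,193,-5,-1],[5,-395,198,-5,-1],[5,-399,200,-5,-1],[5,-399,200,-5,-1],[5,-399,200,-5,-1],[5,-399,200,-5,-1]]}'
python3 - <<'E'
from h import *
d,W,P=wrist();p,R,s=tool();cv2.imwrite('pics/w6.png',d['pixels'][...,::-1])
L=(P-p)@R
m=(abs(L[...,1])<4)&(L[...,0]>12)&(L[...,0]<26)&(L[...,2]>-30)&(L[...,2]<110)
X=L[m];print(len(X),np.polyfit(X[:,2],X[:,0],1))
to(626.0,-25.7,320,83)
E
```

```text
at [482.6 397.1 315.1] [-1.7993e+02  9.0000e-02  8.2030e+01] F [ 0.4 -0.8 -2.3] w 11.7 shift [-398.9  200.6   -4.5] twist -1.0
669 [1.54111784e-03 1.81273267e+01]
time_s: 14.67
tool_pos: [625.2, -22.9, 321.4]
ee_rot: [-180.0, -0.0, 83.2]
force: [0.0, 0.5, -1.1]
grip_width: 12.3
finger_force: 30.0
680 [5.72696114e-04 1.79717250e+01]
at [625.3 -23.1 321.6] [ 1.7999e+02 -3.0000e-02  8.3190e+01] F [-0.4  0.5 -1.2] w 11.8 shift [-2.5  1.   1.6] twist 0.2
```

View pics/w6.png

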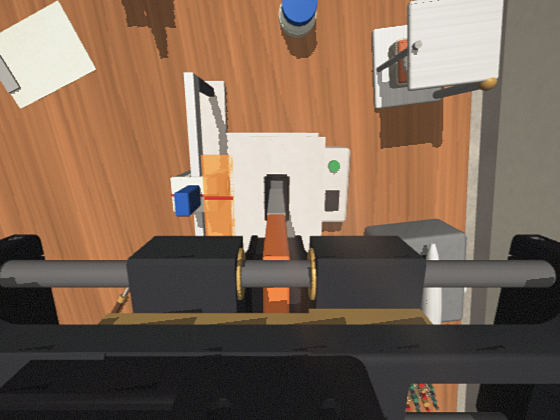

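The slot (277,185) is directly under the carrier's lower end. The lamp hangs at the red line, its blue grip at (186,200).

Run:
```python
from h import *
d=load('wrist');W=np.load('W.npy');p,R,s=tool();K=d['camera_matrix'];V=d['pixels'].max(2).astype(float)
def tl(u,v,zw):
    ray=W[:3,:3]@np.array([(u-K[0,2])/K[0,0],-(v-K[1,2])/K[1,1],-1]);X=W[:3,3]+ray*(zw-W[2,3])/ray[2];return (R.T@(X-p)).round(1),X.round(1)
for v in(180,186,192):
    r=np.where(V[v,250:305]<90)[0]+250;print(v,r.min(),r.max(),tl(r.min()-.5,v,153)[0],tl(r.max()+.5,v,153)[0])
c=np.where(V[160:190,277]<90)[0]+160;print('top row',c[:8],tl(277,c.min()-.5,153))
L=(pts(d,W)-p)@R
for zz in(60,80,100):
    m=(abs(L[...,2]-zz)<4)&(L[...,0]>12)&(L[...,0]<26)&(abs(L[...,1])<12);X=L[m];print(zz,len(X),X[:,1].min().round(1),X[:,1].max().round(1))
```

```text
180 265 288 [ 17.7 -12.4 168.6] [ 17.7  15.  168.6]
186 265 288 [ 10.8 -12.4 168.6] [ 10.8  15.1 168.6]
192 265 288 [  3.8 -12.5 168.6] [  3.8  15.1 168.6]
top row [175 176 177 178 179 180] (array([ 24. ,   1.9, 168.6]), array([6.301e+02, 6.000e-01, 1.530e+02]))
60 36 -5.7 6.1
80 26 -5.3 5.8
100 24 -5.7 6.1
```

```bash
python3 -m handwheel '{"steps":[[5,-2.2,1,10,0.2],[5,-2.2,1,25,0.2],[5,-2.2,1,38,0.2],[5,-2.2,1,43,0.2],[5,-2.2,1,43,0.2],[5,-2.2,1,43,0.2],[5,-2.2,1,47,0.2],[5,-2.2,1,51,0.2],[5,-2.2,1,54,0.2],[5,-2.2,1,56,0.2],[5,-2.2,1,58,0.2],[5,-2.2,1,58,0.2]]}'; python3 -c "
from h import *
to(626.0,-25.7,163.5,83)"
```

```text
time_s: 15.72
tool_pos: [626.5, -27.0, 263.6]
ee_rot: [180.0, -0.0, 82.9]
force: [0.0, 1.4, 1.2]
grip_width: 12.0
finger_force: 30.0
at [626.5 -27.  263.6] [ 1.7997e+02 -4.0000e-02  8.2860e+01] F [0.  1.4 1.2] w 12.0 shift [  1.2  -0.8 100.1] twist -0.1
```

```bash
python3 -m handwheel '{"steps":[[5,0.8,0,0,0],[5,0.8,0,2,0],[5,0.8,0,4,0],[5,0.8,0,6,0],[5,0.8,0,9,0],[5,0.8,0,12,0],[5,0.8,0,12,0]]}'; python3 -c "
from h import *
to(626.0,-25.7,163.5,83)"
```

```text
time_s: 16.3
tool_pos: [626.3, -26.4, 250.4]
ee_rot: [-179.9, -0.0, 82.9]
force: [0.8, 2.7, -2.8]
grip_width: 11.8
finger_force: 30.0
at [626.3 -26.4 250.4] [-1.7995e+02 -3.0000e-02  8.2850e+01] F [ 0.8  2.7 -2.8] w 11.8 shift [ 0.6 -0.3 86.9] twist -0.1
```

```bash
python3 -m handwheel '{"steps":[[5,0.7,-0.1,4,0],[5,0.7,-0.1,9,0],[5,0.7,-0.1,14,0],[5,0.7,-0.1,20,0],[5,0.7,-0.1,26,0],[5,0.7,-0.1,32,0],[5,0.7,-0.1,38,0],[5,0.7,-0.1,44,0],[5,0.7,-0.1,44,0]]}'; python3 -c "
from h import *
to(626.0,-25.7,163.5,83)"
```

```text
time_s: 17.05
tool_pos: [625.9, -26.1, 205.7]
ee_rot: [-179.9, 0.0, 82.8]
force: [0.5, 1.1, -2.3]
grip_width: 12.0
finger_force: 30.0
at [625.9 -26.1 205.7] [-179.9     0.     82.83] F [ 0.5  1.1 -2.3] w 12.0 shift [ 0.4  0.1 42.2] twist -0.2
```

```bash
python3 -m handwheel '{"steps":[[5,0.3,0,6,-0.1],[5,0.3,0,12,-0.1],[5,0.3,0,18,-0.1],[5,0.3,0,24,-0.1],[5,0.3,0,30,-0.1],[5,0.3,0,36,-0.1],[5,0.3,0,40,-0.1],[5,0.3,0,42,-0.1],[5,0.3,0,42,-0.1],[5,0.3,0,42,-0.1],[5,0.3,0,42,-0.1],[5,0.3,0,42,-0.1]]}'
python3 - <<'E'
from h import *
to(626.0,-25.7,163.5,83)
d,W,P=wrist();p,R,s=tool();L=(P-p)@R
hsv=cv2.cvtColor(d['pixels'],cv2.COLOR_RGB2HSV);H,S=hsv[...,0],hsv[...,1]
m=(H>3)&(H<22)&(S>140)&(abs(L[...,0])<40)&(abs(L[...,1])<15)&(L[...,2]<30)&(L[...,2]>-80)
print('top z',np.percentile(L[m][:,2],[1,2,10]))
b=(H>100)&(H<125)&(S>120)&(P[...,2]>140)&(P[...,2]<190)&(abs(P[...,0]-527)<40)&(abs(P[...,1]+15)<40)
print('lamp',b.sum(),rect(P[b]) if b.sum()>5 else '')
t=grab('top');Q=pts(t);h=cv2.cvtColor(t['pixels'],cv2.COLOR_RGB2HSV)
b=(h[...,0]>100)&(h[...,0]<125)&(h[...,1]>120)&(abs(Q[...,0]-525)<40)&(abs(Q[...,1]+15)<40)
print('lamp top cam',b.sum(),rect(Q[b]) if b.sum()>5 else '')
cv2.imwrite('pics/w7.png',np.hstack([d['pixels'][60:360,130:430],cv2.resize(t['pixels'][160:260,240:360],(360,300))])[...,::-1])
E
```

```text
time_s: 18.05
tool_pos: [626.5, -25.7, 165.6]
ee_rot: [180.0, -0.0, 82.9]
force: [-0.1, 0.4, -1.2]
grip_width: 11.7
finger_force: 30.0
at [626.5 -25.7 165.6] [179.99  -0.    82.93] F [-0.1  0.4 -1.2] w 11.7 shift [-0.1 -0.5  2.1] twist -0.1
top z [-46.379038   -45.94619878 -45.28428298]
lamp 1702 (array([527.3, -14.2]), array([26.2, 16. ]), 85.54)
lamp top cam 19 (array([523.9,  -8.4]), array([11.5, 11.4]), 89.31)
```

View pics/w7.png

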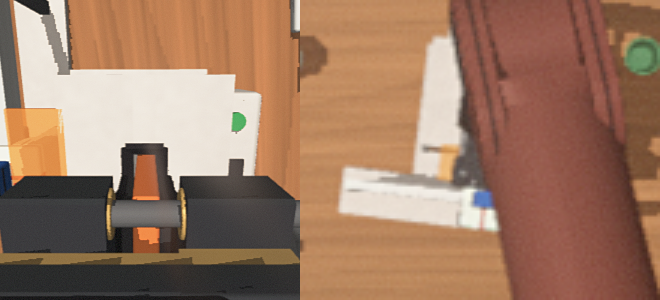

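The carrier is through the slot with almost no side force. The lamp's grip reads (527.3,-14.2), about 1 mm from the mark. A last 1.5 mm down, then hand in.

```bash
python3 -m handwheel '{"steps":[[5,0,-0.2,1,0],[5,0,-0.2,1.5,0],[5,0,-0.2,1.5,0],[5,0,-0.2,1.5,0],[5,0,-0.2,1.5,0],[5,0,-0.2,1.5,0]]}'; python3 -c "
from h import *
to(626.0,-25.7,163.5,83)
print(env.finish_job())"
```

```text
time_s: 18.65
tool_pos: [626.3, -25.7, 163.9]
ee_rot: [180.0, -0.0, 82.9]
force: [-0.2, 0.3, -1.2]
grip_width: 11.4
finger_force: 30.0
at [626.3 -25.7 163.9] [ 1.800e+02 -1.000e-02  8.293e+01] F [-0.2  0.3 -1.2] w 11.4 shift [-0.1 -0.3  0.4] twist -0.1
the job is handed in; nothing more can be done
None
```

I handed the job in at 18.65 s, verdict not shown: the lamp hangs released about 1 mm from the red mark, and the gripped carrier is through the slot with the bridge within about 1 mm of beam height and under 1 N of side force.

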